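Shut the jar box and lock its lid with the T-key

TASK

The small green jar is packed in the wooden box on the bench: slide the box's lid fully shut, take the T-key out of its stand, pass its cross head down through the slot in the lid until the collar rests on the lid, and give it a quarter turn so the lid is locked. Leave the key standing in the slot, and leave the jars standing where they are.

Things in the scene. Friction and masses are not known exactly. Their poses are not given: they have to be found in the camera images.
- box: Wooden box screwed to the bench, 150 (x) x 92 (y) x 74 mm high, brass lugs to y +-61. Origin: centre of its underside. x points to the closed end (the lid's stop), z up. Lips 10 mm wide overhang the lid's edges. Under the lid's closed-end half lies a fixed bridge board, z 50 to 58, with a slot 18 (x) x 58 mm (y) at the lock_slot's x, y; below it the box is empty down to the floor at z 6.
- lid (a joint): Sliding lid, 8 mm thick, top face 68 mm over the bench. Value: m open along the box's -x; 0 = fully shut at the stop, most 0.078; starts 0.035 to 0.07 open. About 1.5 N friction, no spring. Its through slot, 20 (x) x 60 mm (y), lies over the bridge's slot when shut.
- lid_grip (a point): Top centre of the lid's raised wooden grip bar: bar 14 mm (box x) by 56 mm (box y), standing 26 mm above the lid (top at 94 mm over the bench). Moves with the lid; when shut it lies 80 mm from lock_slot, on the box's -x side. Axes as the box.
- lock_slot (a point): Centre of the lock slot at the height of the lid's top face (68 mm over the bench), fixed to the box, 35 mm from the box's centre towards the closed end. Axes as the box; the slot is long along y.
- tkey: Upright T-key, 82 mm tall, 0.1 to 0.2 kg. Origin: centre of the cross head's underside; x along head. Upwards: steel head 52 (x) x 14 x 12 mm; shank 14 mm thick; collar 36 mm wide, z 37 to 42; flat wood wing 64 (x) x 12 mm, z 42 to 82, parallel to head: grip its 12 mm. Passes the slot with x along box y; collar on lid, head is 7 mm under the bridge, turns freely either way; locked: x along box x.
- stand: Fixed wooden block 84 (x) x 48 (y) x 45 mm high with an open pocket 60 x 22 mm, 41 mm deep. Origin: centre of its underside. The key's head hangs in the pocket, its collar on the block's top, so the key's origin starts 8 mm over the bench, its x within a few degrees of the block's.
- jar_green: Small green painted wooden jar, 55 mm across, 47 mm tall, standing loose inside the box at its open end. Origin: centre of its underside.
- jar_red_a: Red painted wooden jar, 71 mm across, 61 mm tall, standing on the round turntable beside the box (bystander). Origin: centre of its underside.
- jar_bare: Unpainted turned wooden jar, 67 mm across, 58 mm tall, loose on the bench (bystander). It stands just right of the pine shelf that runs between box and stand: a fixed bench 160 mm high from x 0.25 to 0.6, y about 0 to 0.1, with an upright board 300 mm high at its far end, near x 0.59, y 0.09; carry things over its near part. Origin: centre of its underside.
Not all that is in view belongs to the job. Leave any purple look-alike of the tkey alone.

How it is judged:
By the outcome, as a careful person would: the job done as asked, in the order asked, and still so for the second after the job is handed in, with the robot touching nothing.
It also fails if it takes over 72 s, if anything falls off the work surface, if the arm or the gripper's body presses on something with over 40 N, if the wrist force passes 120 N, or if a joint passes its speed limit or range.

ROBOT

A 6-joint arm with a two-finger parallel gripper is mounted at the origin on the work surface; the furniture and walls round the work are solid. World frame = base frame: x ahead of the robot, y to its left, z up, the work surface at z = 0. Lengths are in m, angles in degrees, forces in N, time in s.
With the tool pointing down it reaches from about 0.4 to 0.825 m from the base axis. Payload 7 kg.
Tool frame: the origin (TCP) lies at the very end of the fingers, on their centre line; the grasp point (between the pads) lies 19 mm behind it (r.grip_depth is the distance from the TCP to the grasp point, in m); z points along the fingers, y is the line along which they close (so a half turn about z gives the same grasp; the last joint's range is limited). The gripper opens to 88 mm and grips with 3 to 60 N. Pads are 19 mm wide; open, the fingers measure 130 mm over their backs; the gripper's body (78 mm by 193 mm) begins 47 mm behind the grasp point.
Start: joints at [88.757, 20.546, 0.682, 0, -70.136, -16.507], TCP at [0.206, 0.643, 0.227] pointing down, gripper open.
Joint ranges: [-176.03, 176.03], [-82.01, 121.73], [-58.28, 71.71], [-173.87, 95.51], [-174.79, -0.11], [-173.66, 173.66]. Speed limits (degrees/s): [136.94, 136.94, 172.46, 180, 180, 180].

INTERFACE

Orientations are given as [roll, pitch, yaw] about the fixed x, y, z axes, in that order (R = Rz(yaw) Ry(pitch) Rx(roll)).
In Python, from plant import r gives the robot as it stands.
- The arm moves only by the tool play_rows, never from a script. Its argument "rows" is a list that holds one entry, the list of rows, each a list of 5 numbers: the closure, from 0 (fully open) to 1 (shut), then the shift along the tool's x, y, z each as a share of 0.5 m, from -1 to 1, then the turn about the tool's z as a share of 1.5 rad, from -1 to 1. A call has exactly 8 rows; each row is the pose to reach, as a shift and turn from the pose commanded when the call began, along the tool's axes at that moment; what a row does not reach only later rows make up. A row lasts 1/12 s, in which the tool goes at most 41.7 mm and 7.16 degrees, less where a joint would pass 70% of its speed; a pose out of reach is approached as far as the arm can. A call with a number of a shift or a turn outside -1 to 1 is refused whole. A call with a gripper value outside its range is refused whole. The fingers move at their own pace and stop on an object; "squeeze" is the grip in N (left out, the last holds). Time passes only in rows, so rows that repeat a pose let the fingers close, or fill a call up. It gives the time, the measured TCP pose, the force, the opening and the grip force at its end, in the units of the state.
- r.get_state(): the state, without advancing time (a new reading comes with each control period).
- r.capture(name): name is "scene" or "top" or "wrist"; returns the picture (400x640x3 uint8, red, green, blue); there is no depth.
- r.camera_info(name): a dict with "fovy" (degrees; the focal length in pixels is half the picture's height over the tangent of half this angle, whatever the lens; pixels are square), "cx", "cy" (the principal point, pixels), "pose" (4x4, takes a point from camera to world coordinates). Camera axes: x right, y down, z forward; pixel columns grow to the right and rows downward; lengths in m; the calibration is good to about 2 mm. A picture is of the moment at which its call begins: read the wrist's pose just before it. camera_info takes no time and is no camera call; for the wrist camera it gives the pose at the moment of the call.
- r.close_job(): hands the job in; it is judged then, once.
The state is a dict: "time_s": time; "joints": joint angles; "qd": joint speeds; "joint_torque": joint torques, N m; "tcp_pos": TCP position; "eef_rot": TCP orientation; "contact_force": force on the tool from outside, world axes, zero at the start; "moment": the same for the moment, N m; "gripper_width": finger opening in m; "gripper_force": force on a finger pad.
Only numpy, scipy, OpenCV 4.12 (cv2) and the standard library are available. Lean on these libraries where they do the work, as an engineer would, in place of code of your own. Each camera call takes 0.05 s, during which the arm holds its last target. There are 200 camera calls.

## Working session

There is one attempt and no reset: what is moved stays moved. The work goes in short steps, Python scripts to look and compute and a tool call to move; the robot and the scene stay as the last step left them, time stands still between calls to the robot, and variables do not carry over. Pictures are saved under pics/ and viewed, at most 13 in all, crops included, and the job is handed in when it is done.

Besides the shell and the picture viewer there is one more tool, called as a command line: name --argument value ..., lists and objects as JSON in quotes. play_rows: Moves the arm, as the interface text tells. Its arguments: {"type":"object","properties":{"rows":{"type":"array","items":{"type":"array","items":{"type":"array","items":{"type":"number"}}}},"squeeze":{"type":"number"}},"required":["rows"]}

```bash
mkdir -p pics; ls; cat > h.py <<'E'
import numpy as np, cv2
from plant import r
def K(n):
    i=r.camera_info(n); f=200/np.tan(np.radians(i["fovy"])/2); return f,i["cx"],i["cy"],np.array(i["pose"])
def ray(n,uv,z,k=None):
    f,cx,cy,T=k or K(n); d=T[:3,:3]@np.array([(uv[0]-cx)/f,(uv[1]-cy)/f,1]); o=T[:3,3]; return o+d*(z-o[2])/d[2]
def proj(n,p,k=None):
    f,cx,cy,T=k or K(n); q=T[:3,:3].T@(np.array(p)-T[:3,3]); return np.array([cx+f*q[0]/q[2],cy+f*q[1]/q[2]])
def cap(n,name):
    im=r.capture(n); cv2.imwrite(f"pics/{name}.png",im[:,:,::-1]); return im
E
python3 - <<'E'
from h import *
for n in("scene","top","wrist"):
    i=r.camera_info(n); print(n,i["fovy"],i["cx"],i["cy"],np.round(i["pose"],3).tolist())
a=[cap(n,n+"0") for n in("scene","top","wrist")]
s=r.get_state(); print({k:np.round(v,3).tolist() for k,v in s.items()})
E
```

```text
pics
scene 44.74177013522913 326.39480324143096 197.8191102071636 [[0.452, -0.639, 0.623, -0.271], [-0.892, -0.324, 0.315, -0.335], [0.001, -0.698, -0.716, 0.904], [0.0, 0.0, 0.0, 1.0]]
top 48.17325727019964 328.6589471622708 198.95993186182105 [[0.008, -0.997, 0.079, 0.328], [-1.0, -0.008, 0.002, 0.017], [-0.001, -0.079, -0.997, 1.286], [0.0, 0.0, 0.0, 1.0]]
wrist 63.795950813439234 310.2266569128085 196.99130725822144 [[-0.305, -0.922, -0.239, 0.269], [-0.952, 0.296, 0.075, 0.622], [0.001, 0.25, -0.968, 0.383], [0.0, 0.0, 0.0, 1.0]]
{'time_s': 0.15, 'joints': [88.756, 20.583, 0.647, -0.013, -70.136, -16.507], 'qd': [0.039, -0.17, 0.144, 0.119, -0.031, 0.045], 'joint_torque': [0.0, -58.327, 29.329, 7.001, 0.009, -0.0], 'tcp_pos': [0.206, 0.643, 0.226], 'eef_rot': [179.927, -0.008, -17.756], 'contact_force': [0.333, -0.686, 0.405], 'moment': [0.039, -0.028, -0.059], 'gripper_force': 0.0, 'gripper_width': 0.088}
```

View pics/top0.png

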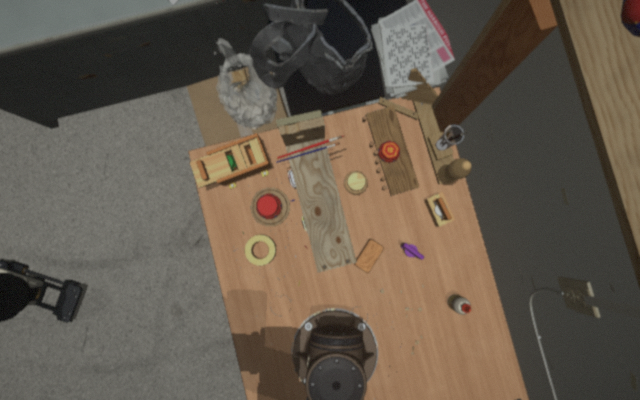

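View pics/scene0.png

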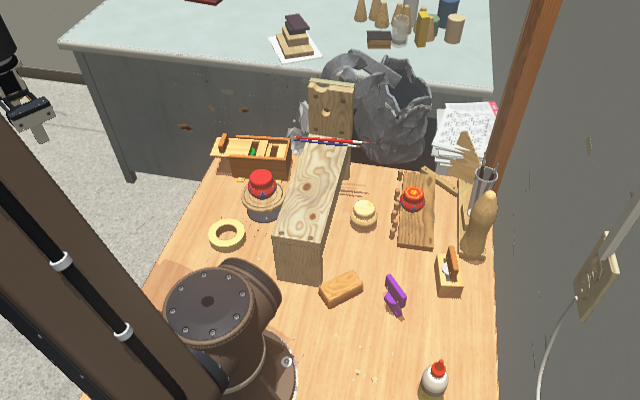

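The top view shows the box at about (231,162) with its open end to the left, the stand with the key at (439,209), and the purple decoy at (412,251). In the scene view, the box is at (252,155) and the key at (451,270). I'll zoom in on both.

```bash
python3 - <<'E'
import cv2,numpy as np
t=cv2.imread("pics/top0.png");s=cv2.imread("pics/scene0.png")
def c(im,x,y,w,h,W,H): return cv2.resize(im[y:y+h,x:x+w],(W,H),interpolation=cv2.INTER_CUBIC)
a=np.hstack([c(t,185,130,100,75,400,300),c(t,415,180,50,37,400,300)])
b=np.hstack([c(s,205,125,100,75,400,300),c(s,420,240,80,60,400,300)])
cv2.imwrite("pics/crop0.png",np.vstack([a,b]))
E
```

```text
(no output)
```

View pics/crop0.png

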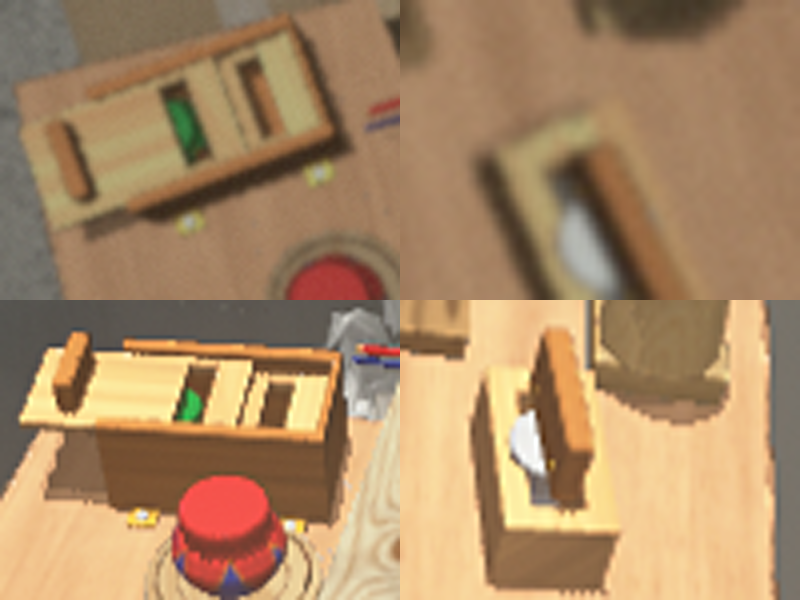

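View pics/wrist0.png

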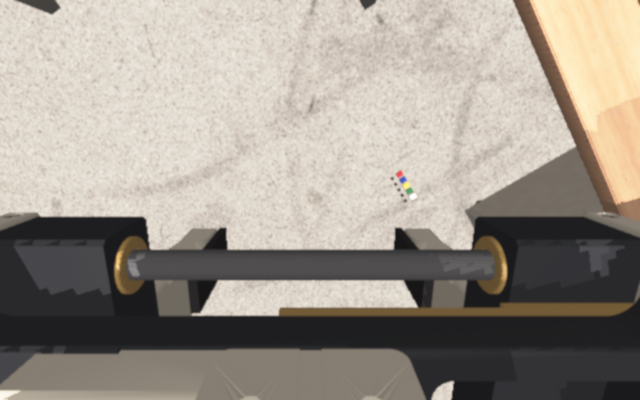

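The crops show the rim corners, the lid slot, the bridge slot, the grip bar and the key, whose wing is along the stand's length. I'll compute rough poses from these.

```bash
python3 - <<'E'
from h import *
c=lambda u,v:(185+u/4,130+v/4)
P=lambda u,v,z:ray("top",c(u,v),z)[:2]
q={"cf":P(290,17,.074),"cn":P(334,130,.074),"of":P(90,95,.074),"on":P(135,212,.074),"bslot":P(262,97,.058),"lslot":P(187,122,.068),"grip":P(68,158,.094)}
for k,v in q.items(): print(k,v.round(4))
ux=(q["cf"]-q["of"])+(q["cn"]-q["on"]);ux/=np.linalg.norm(ux);print("yaw",np.degrees(np.arctan2(ux[1],ux[0])),np.linalg.norm(q["cf"]-q["of"]),np.linalg.norm(q["cf"]-q["cn"]))
ctr=sum(q[k] for k in("cf","cn","of","on"))/4;print("ctr",ctr,"lock",ctr+.035*ux,"grip off",(q["grip"]-ctr)@ux)
f=lambda u,v:(415+u/8,180+v/8.1)
g=lambda u,v:(420+u/5,240+v/5)
for n,a,z in(("stand corner",(487,160),.045),("stand c2",(612,100),.045)): print(n,ray("top",f(a[0]-400,a[1]),z))
# wing top ends scene
for a in((550,335),(582,452)): print("wing scene",ray("scene",g(a[0]-400,a[1]-300),.09))
for a in((487,370),(560,360),(617,530),(505,528)): print("stand scene",ray("scene",g(a[0]-400,a[1]-300),.045))
E
```

```text
cf [0.6019 0.2164]
cn [0.5236 0.1847]
of [0.5466 0.3523]
on [0.4662 0.3193]
bslot [0.549  0.2373]
lslot [0.5294 0.2867]
grip [0.5001 0.3603]
yaw -67.38133960470546 0.1467534862656456 0.08438655104036673
ctr [0.53456907 0.26815357] lock [0.54802993 0.2358456 ] grip off -0.09834765079119513
stand corner [ 0.42701705 -0.25113527  0.045     ]
stand c2 [ 0.4480506  -0.29484686  0.045     ]
wing scene [ 0.42601115 -0.27718838  0.09      ]
wing scene [ 0.37284243 -0.30668303  0.09      ]
stand scene [ 0.4326802  -0.25486914  0.045     ]
stand scene [ 0.45278087 -0.28214428  0.045     ]
stand scene [ 0.37609945 -0.32962714  0.045     ]
stand scene [ 0.3558049  -0.28739844  0.045     ]
```

```bash
cat >> h.py <<'E'
def rel(x,y,z,yaw,p=None,y0=None):
    "shift shares and turn share from the commanded/measured pose, tool down"
    s=r.get_state(); p=np.array(s["tcp_pos"] if p is None else p); y0=s["eef_rot"][2] if y0 is None else y0
    a=np.radians(y0); d=np.array([x,y,z])-p; t=(yaw-y0+180)%360-180
    sh=np.array([d[0]*np.cos(a)+d[1]*np.sin(a), d[0]*np.sin(a)-d[1]*np.cos(a), -d[2]])/.5
    print("at",p.round(4),round(y0,2),"shares",sh.round(4),"turn",round(-np.radians(t)/1.5,4),"norm mm",np.linalg.norm(d)*1e3)
E
python3 - <<'E'
from h import *
for n,uv,z in(("pencil L",(278,158),.17),("pencilL2",(283,151),.17),("jar red",(268,206),.08),("turntable edge",(288,205),.03),("box-side edge",(268,190),.03)): print(n,ray("top",uv,z).round(3))
for n,uv,z in(("pencil L scene",(296,140),.17),("statue base",(478,257),0),("statue base L",(459,250),0),("pencil L scene hi",(296,140),.2)): print(n,ray("scene",uv,z).round(3))
rel(.474,.243,.22,22.5)
E
```

```text
pencil L [0.52  0.148 0.17 ]
pencilL2 [0.538 0.135 0.17 ]
jar red [0.404 0.183 0.08 ]
turntable edge [0.41  0.134 0.03 ]
box-side edge [0.452 0.191 0.03 ]
pencil L scene [0.507 0.14  0.17 ]
statue base [ 0.504 -0.338  0.   ]
statue base L [ 0.504 -0.292  0.   ]
pencil L scene hi [0.475 0.121 0.2  ]
at [0.2057 0.6425 0.2258] -17.76 shares [0.7547 0.5973 0.0117] turn -0.4684 norm mm 481.26802606348616
```

play_rows --rows '[[[0, 0.07, 0.06, 0, -0.06], [0, 0.14, 0.12, 0, -0.12], [0, 0.21, 0.17, 0, -0.18], [0, 0.26, 0.21, 0, -0.24], [0, 0.31, 0.25, 0, -0.3], [0, 0.36, 0.29, 0, -0.36], [0, 0.41, 0.32, 0, -0.42], [0, 0.44, 0.35, 0, -0.47]]]'

```text
time_s: 0.82
tcp_pos: [0.3633, 0.4072, 0.2266]
eef_rot: [180.0, -0.0, 22.9]
contact_force: [0.3, -0.1, -0.9]
gripper_width: 0.0874
gripper_force: 0.0
```

```bash
python3 - <<'E'
from h import *
rel(.474,.243,.22,22.5); print(r.get_state()["joints"])
E
```

```text
at [0.3633 0.4072 0.2266] 22.86 shares [0.0765 0.3887 0.0131] turn 0.0042 norm mm 198.180157277631
[ 6.88510461e+01  8.38401696e+00 -1.57277483e+01  1.05415109e-02
 -6.58937359e+01  4.40040187e+01]
```

play_rows --rows '[[[0, 0.015, 0.07, 0, 0], [0, 0.03, 0.14, 0, 0], [0, 0.045, 0.21, 0, 0], [0, 0.06, 0.28, 0.01, 0.004], [0, 0.07, 0.34, 0.012, 0.004], [0, 0.077, 0.389, 0.013, 0.004], [0, 0.077, 0.389, 0.013, 0.004], [0, 0.077, 0.389, 0.013, 0.004]]]'

```text
time_s: 1.48
tcp_pos: [0.4728, 0.2431, 0.2198]
eef_rot: [180.0, 0.0, 22.1]
contact_force: [-0.3, 0.2, -0.3]
gripper_width: 0.0878
gripper_force: 0.0
```

```bash
python3 - <<'E'
from h import *
k=K("wrist"); np.save("kw1.npy",np.array([*k[:3],*k[3].ravel()])); im=cap("wrist","w1")
print(r.get_state()["tcp_pos"],r.get_state()["eef_rot"])
E
```

```text
[0.47247228 0.2440132  0.21994871] [-1.79996507e+02  1.09483146e-02  2.22176770e+01]
```

View pics/w1.png

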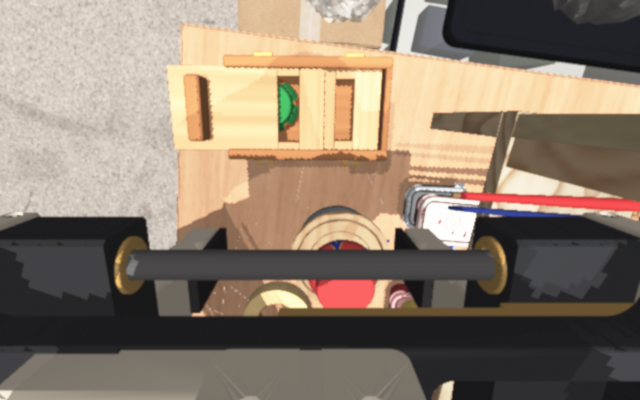

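The box shows clearly at (170–392, 55–160): grip bar at about (194,107), lid slot at (289,110), bridge slot at (344,110), and pencil tips near (450,200). I'll zoom in to get exact corners.

```bash
python3 - <<'E'
import cv2
t=cv2.imread("pics/w1.png")[45:170,160:400]
cv2.imwrite("pics/w1c.png",cv2.resize(t,None,fx=3.3333,fy=3.3333,interpolation=cv2.INTER_CUBIC))
E
```

```text
(no output)
```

View pics/w1c.png

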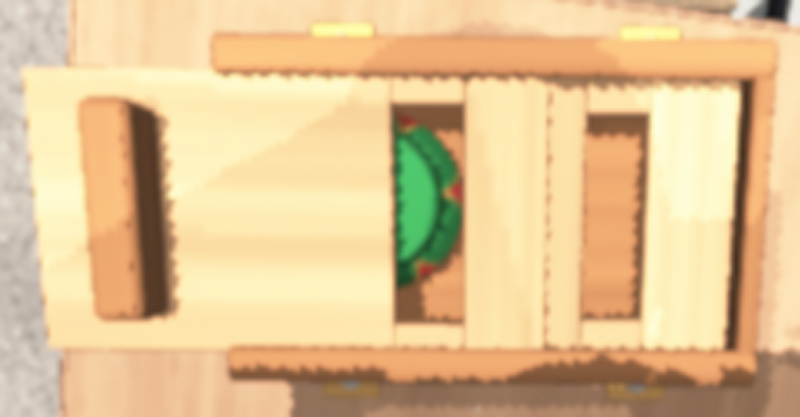

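```bash
python3 - <<'E'
from h import *
a=np.load("kw1.npy"); k=(a[0],a[1],a[2],a[3:].reshape(4,4))
P=lambda u,v,z:ray("wrist",(160+u/3.3333-.35,45+v/3.3333-.35),z,k)[:2]
rim=np.array([P(213,35,.074),P(776,42,.074),P(755,382,.074),P(230,377,.074)])
ux=rim[1]-rim[0]+rim[2]-rim[3]; ux/=np.linalg.norm(ux); uy=np.array([-ux[1],ux[0]]); c=rim.mean(0)
print("yaw",np.degrees(np.arctan2(ux[1],ux[0])),"yaw2",np.degrees(np.arctan2(*(rim[0]-rim[3]+rim[1]-rim[2])[::-1]))-90,c)
print("dims",[np.linalg.norm(rim[i]-rim[i-1]).round(4) for i in range(4)])
for n,q in(("lid slot",[P(393,103,.068),P(466,103,.068),P(465,323,.068),P(393,323,.068)]),("bridge slot",[P(588,115,.058),P(650,115,.058),P(641,320,.058),P(580,320,.058)]),("grip",[P(80,98,.094),P(130,98,.094),P(144,318,.094),P(96,318,.094)])):
    q=np.array(q);m=q.mean(0);d=q[0]-q[3]+q[1]-q[2];print(n,m.round(4),"box",((m-c)@ux).round(4),((m-c)@uy).round(4),"len",(np.linalg.norm(d)/2).round(4),"yaw",(np.degrees(np.arctan2(d[1],d[0]))-90).round(2))
print("lock from rim",c+.035*ux)
for uv in((450,196),(450,209)): print("pencil",ray("wrist",uv,.17,k))
E
```

```text
yaw -68.4732123606596 yaw2 -68.33828826765487 [0.53740299 0.27175832]
dims [np.float64(0.0899), np.float64(0.1479), np.float64(0.0896), np.float64(0.149)]
lid slot [0.5307 0.2884] box -0.018 -0.0002 len 0.0591 yaw -68.98
bridge slot [0.5496 0.2392] box 0.0347 -0.0006 len 0.057 yaw -68.82
grip [0.5017 0.3619] box -0.097 -0.0001 len 0.0541 yaw -69.02
lock from rim [0.55024576 0.23919971]
pencil [0.52059336 0.16190608 0.17      ]
pencil [0.51260578 0.1575983  0.17      ]
```

```bash
python3 - <<'E'
from h import *
rel(.5017,.3619,.13,21.4)
E
```

```text
at [0.4725 0.244  0.2199] 22.22 shares [ 0.1433 -0.1962  0.1799] turn 0.0095 norm mm 151.13678787701622
```

play_rows --rows '[[[0.3, 0.03, -0.05, 0.03, 0.003], [0.4, 0.06, -0.1, 0.07, 0.006], [0.5, 0.1, -0.14, 0.12, 0.01], [0.5, 0.13, -0.18, 0.16, 0.01], [0.5, 0.143, -0.196, 0.18, 0.01], [0.5, 0.143, -0.196, 0.18, 0.01], [0.5, 0.143, -0.196, 0.18, 0.01], [0.5, 0.143, -0.196, 0.18, 0.01]]]'

```text
time_s: 2.2
tcp_pos: [0.5011, 0.3623, 0.1309]
eef_rot: [-180.0, -0.0, 21.5]
contact_force: [1.0, 0.4, 0.8]
gripper_width: 0.0447
gripper_force: 0.0
```

```bash
python3 - <<'E'
from h import *
rel(.5017,.3619,.077,21.4)
E
```

```text
at [0.5011 0.3623 0.1309] 21.48 shares [0.0008 0.0012 0.1078] turn 0.001 norm mm 53.91543779224982
```

play_rows --rows '[[[0.5, 0, 0, 0.04, 0], [0.5, 0, 0, 0.08, 0], [0.5, 0, 0, 0.107, 0], [0.5, 0, 0, 0.107, 0], [0.7, 0, 0, 0.107, 0], [1, 0, 0, 0.107, 0], [1, 0, 0, 0.107, 0], [1, 0, 0, 0.107, 0]]]' --squeeze 15

```text
time_s: 2.87
tcp_pos: [0.5019, 0.3627, 0.0781]
eef_rot: [-179.9, -0.1, 21.4]
contact_force: [0.8, 0.4, -0.6]
gripper_width: 0.023
gripper_force: 0.0
```

play_rows --rows '[[[1, 0, 0, 0, 0], [1, 0, 0.01, 0, 0], [1, 0, 0.025, 0, 0], [1, 0, 0.04, 0, 0], [1, 0, 0.055, 0, 0], [1, 0, 0.07, 0, 0], [1, 0, 0.085, 0, 0], [1, 0, 0.095, 0, 0]]]'

```text
time_s: 3.53
tcp_pos: [0.5195, 0.3176, 0.0774]
eef_rot: [-180.0, -0.1, 21.4]
contact_force: [-0.7, 1.6, 5.5]
gripper_width: 0.0141
gripper_force: 15.0
```

play_rows --rows '[[[1, 0, 0.003, 0, 0], [1, 0, 0.006, 0, 0], [1, 0, 0.009, 0, 0], [1, 0, 0.012, 0, 0], [1, 0, 0.014, 0, 0], [1, 0, 0.014, 0, 0], [1, 0, 0.014, 0, 0], [1, 0, 0.014, 0, 0]]]'

```text
time_s: 4.2
tcp_pos: [0.521, 0.3139, 0.0775]
eef_rot: [-179.8, -0.1, 21.5]
contact_force: [-9.4, 9.6, 5.8]
gripper_width: 0.0138
gripper_force: 15.0
```

play_rows --rows '[[[0.5, 0, -0.004, 0, 0], [0.5, 0, -0.004, 0, 0], [0.5, 0, -0.004, 0, 0], [0.5, 0, -0.004, 0, 0], [0.5, 0, -0.004, -0.05, 0], [0.5, 0, -0.004, -0.1, 0], [0.5, 0, -0.004, -0.15, 0], [0.5, 0, -0.004, -0.2, 0]]]'

```text
time_s: 4.87
tcp_pos: [0.5205, 0.3126, 0.1773]
eef_rot: [180.0, 0.1, 21.4]
contact_force: [-0.1, -0.0, -0.5]
gripper_width: 0.0435
gripper_force: 0.0
```

```bash
python3 - <<'E'
from h import *
# camera over key: key centre approx (0.40,-0.292); yaw 28
rel(.5,.24,.31,21.4)
a=np.radians(28);e=np.array([np.cos(a),np.sin(a)])
im=cap("top","top1")
t=np.array([.402,-.291])-.066*e; print(t); rel(t[0],t[1],.25,28)
E
```

```text
at [0.5205 0.3126 0.1773] 21.41 shares [-0.0912  0.1201 -0.2654] turn 0.0001 norm mm 152.6153621484678
[ 0.34372546 -0.32198512]
at [0.5228 0.3141 0.1832] 21.47 shares [-0.799   1.0529 -0.1337] turn -0.076 norm mm 664.238775596964
```

```bash
python3 - <<'E'
from h import *
rel(.43,.10,.30,-26)
E
```

```text
at [0.5228 0.3141 0.1832] 21.47 shares [-0.3295  0.3306 -0.2337] turn 0.5523 norm mm 261.0173592915469
```

play_rows --rows '[[[0.5, -0.02, 0.02, -0.06, 0.06], [0.5, -0.05, 0.05, -0.11, 0.13], [0.5, -0.1, 0.1, -0.16, 0.2], [0.5, -0.15, 0.15, -0.2, 0.27], [0.5, -0.2, 0.2, -0.234, 0.34], [0.5, -0.25, 0.25, -0.234, 0.41], [0.5, -0.29, 0.3, -0.234, 0.48], [0.5, -0.33, 0.33, -0.234, 0.55]]]'

```text
time_s: 5.58
tcp_pos: [0.4265, 0.097, 0.2938]
eef_rot: [-180.0, -0.0, -26.2]
contact_force: [-0.2, 0.3, 0.8]
gripper_width: 0.0438
gripper_force: 0.0
```

```bash
python3 - <<'E'
from h import *
rel(.43,-.15,.27,-78)
E
```

```text
at [0.4265 0.097  0.2938] -26.18 shares [0.2243 0.4402 0.0475] turn 0.6029 norm mm 248.19424514954142
```

play_rows --rows '[[[0.5, 0.03, 0.06, 0, 0.07], [0.5, 0.06, 0.12, 0, 0.14], [0.5, 0.09, 0.18, 0, 0.22], [0.5, 0.12, 0.24, 0, 0.3], [0.5, 0.15, 0.3, 0, 0.38], [0.5, 0.18, 0.36, 0.01, 0.46], [0.5, 0.21, 0.41, 0.02, 0.53], [0.5, 0.224, 0.44, 0.04, 0.6]]]'

```text
time_s: 6.25
tcp_pos: [0.4323, -0.1503, 0.2739]
eef_rot: [-179.9, -0.1, -77.8]
contact_force: [0.9, 0.3, -0.5]
gripper_width: 0.0438
gripper_force: 0.0
```

```bash
python3 - <<'E'
from h import *
rel(.46,-.26,.26,-130)
E
```

```text
at [ 0.4323 -0.1503  0.2739] -77.8 shares [ 0.2262 -0.0077  0.0278] turn 0.6074 norm mm 114.0066631414308
```

play_rows --rows '[[[0.5, 0.04, 0, 0, 0.07], [0.5, 0.08, 0, 0, 0.15], [0.5, 0.12, 0, 0.01, 0.23], [0.5, 0.16, 0, 0.02, 0.31], [0.5, 0.2, -0.005, 0.025, 0.39], [0.5, 0.226, -0.008, 0.028, 0.47], [0.5, 0.226, -0.008, 0.028, 0.54], [0.5, 0.226, -0.008, 0.028, 0.61]]]'

```text
time_s: 6.92
tcp_pos: [0.4603, -0.2579, 0.2586]
eef_rot: [179.9, -0.1, -130.2]
contact_force: [-0.2, 0.6, 0.6]
gripper_width: 0.0438
gripper_force: 0.0
```

play_rows --rows '[[[0.5, 0, 0, 0, 0.08], [0.5, 0, 0, 0, 0.16], [0.5, 0, 0, 0, 0.22], [0.5, 0, 0, 0, 0.256], [0.5, 0, 0, 0, 0.256], [0.5, 0, 0, 0, 0.256], [0.5, 0, 0, 0, 0.256], [0.5, 0, 0, 0, 0.256]]]'

```text
time_s: 7.58
tcp_pos: [0.4607, -0.2569, 0.2595]
eef_rot: [180.0, -0.0, -151.8]
contact_force: [-0.2, -0.2, 1.1]
gripper_width: 0.0435
gripper_force: 0.0
```

```bash
python3 - <<'E'
from h import *
k=K("wrist"); np.save("kw2.npy",np.array([*k[:3],*k[3].ravel()])); im=cap("wrist","w2")
uv=proj("wrist",(.402,-.291,.09),k).astype(int); print(uv)
x=max(uv[0]-120,0);y=max(uv[1]-90,0); c=im[y:y+180,x:x+240,::-1]; print(x,y)
cv2.imwrite("pics/w2c.png",cv2.resize(c,None,fx=3.3333,fy=3.3333,interpolation=cv2.INTER_CUBIC))
E
```

```text
[307 113]
187 23
```

View pics/w2c.png

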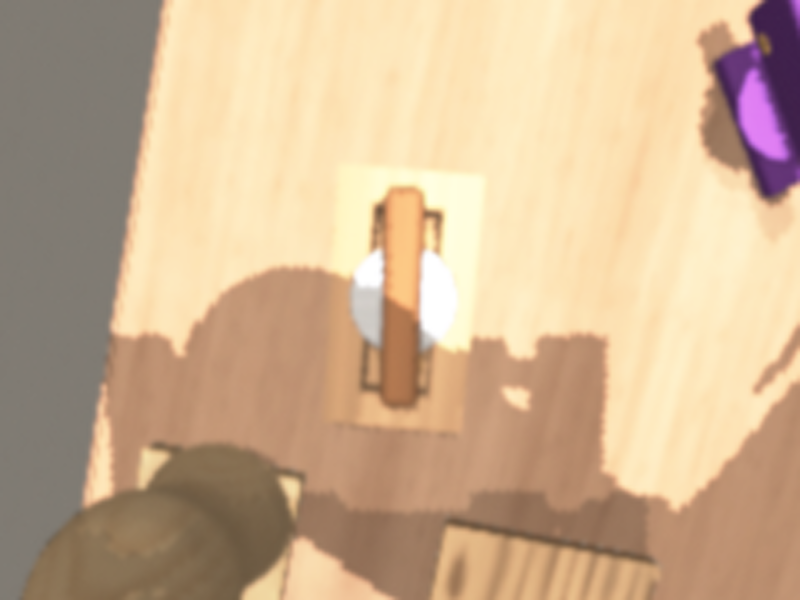

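```bash
python3 - <<'E'
from h import *
a=np.load("kw2.npy"); k=(a[0],a[1],a[2],a[3:].reshape(4,4))
P=lambda u,v,z:ray("wrist",(187+u/3.3333-.35,23+v/3.3333-.35),z,k)[:2]
e1,e2=P(404,187,.09),P(399,407,.09); d=e2-e1; print("wing",(e1+e2)/2,np.linalg.norm(d),np.degrees(np.arctan2(d[1],d[0])))
s=np.array([P(338,166,.045),P(486,176,.045),P(460,434,.045),P(328,422,.045)]);d=s[3]-s[0]+s[2]-s[1];print("stand",s.mean(0),np.degrees(np.arctan2(d[1],d[0])),np.linalg.norm(d)/2)
print("collar",(P(351,298,.05)+P(457,298,.05))/2)
yaw=np.degrees(np.arctan2(*(e2-e1)[::-1]))-180
m=(e1+e2)/2; rel(m[0],m[1],.12,yaw); print(r.get_state()["joints"])
E
```

```text
wing [ 0.40149103 -0.29224284] 0.06281292244262131 26.747319390819136
stand [ 0.40220246 -0.29173538] 23.976204224845635 0.0837909513785973
collar [ 0.40054343 -0.29214447]
at [ 0.4607 -0.2568  0.2595] -151.77 shares [ 0.1379 -0.0063  0.279 ] turn 0.0173 norm mm 155.63670289620464
[-7.81517239e+00  5.37577756e+00 -1.48418273e+01  1.94432904e-03
 -6.97875834e+01 -5.39512981e+01]
```

```bash
python3 - <<'E'
from h import *
a=np.load("kw2.npy"); k=(a[0],a[1],a[2],a[3:].reshape(4,4))
y=np.radians(-153.25);X=np.array([np.cos(y),np.sin(y)]);Y=np.array([np.sin(y),-np.cos(y)]);m=np.array([.4015,-.2922])
for z in(.08,.1,.12,.14,.16):
    for n,q in(("head edge",ray("wrist",(187+290/3.333,23+500/3.333),z,k)),("head front",ray("wrist",(187+220/3.333,23+445/3.333),z,k)),("scene top",ray("scene",(486,192),z)),("scene left edge",ray("scene",(474,200),z))):
        d=q[:2]-m; print(z,n,"tool x %.3f y %.3f"%(d@X,d@Y))
E
```

```text
0.08 head edge tool x -0.063 y -0.034
0.08 head front tool x -0.046 y -0.056
0.08 scene top tool x -0.204 y -0.117
0.08 scene left edge tool x -0.178 y -0.082
0.1 head edge tool x -0.059 y -0.032
0.1 head front tool x -0.043 y -0.052
0.1 scene top tool x -0.184 y -0.107
0.1 scene left edge tool x -0.158 y -0.074
0.12 head edge tool x -0.056 y -0.029
0.12 head front tool x -0.041 y -0.049
0.12 scene top tool x -0.164 y -0.098
0.12 scene left edge tool x -0.139 y -0.065
0.14 head edge tool x -0.052 y -0.027
0.14 head front tool x -0.038 y -0.045
0.14 scene top tool x -0.144 y -0.089
0.14 scene left edge tool x -0.120 y -0.057
0.16 head edge tool x -0.048 y -0.025
0.16 head front tool x -0.035 y -0.042
0.16 scene top tool x -0.124 y -0.080
0.16 scene left edge tool x -0.100 y -0.049
```

play_rows --rows '[[[0.5, 0.03, 0, 0.02, 0.003], [0.5, 0.06, 0, 0.06, 0.006], [0.5, 0.09, -0.003, 0.11, 0.01], [0.5, 0.12, -0.006, 0.16, 0.015], [0.5, 0.138, -0.006, 0.21, 0.017], [0.5, 0.138, -0.006, 0.25, 0.017], [0.5, 0.138, -0.006, 0.279, 0.017], [0.5, 0.138, -0.006, 0.279, 0.017]]]'

```text
time_s: 8.3
tcp_pos: [0.3993, -0.2914, 0.1173]
eef_rot: [179.8, -0.2, -153.3]
contact_force: [-0.9, -0.3, 0.6]
gripper_width: 0.044
gripper_force: 0.0
```

```bash
python3 - <<'E'
from h import *
rel(.4013,-.2922,.060,-153.25)
E
```

```text
at [ 0.3993 -0.2914  0.1173] -153.29 shares [-0.0028 -0.0032  0.1146] turn -0.0005 norm mm 57.32372921147172
```

play_rows --rows '[[[0.5, -0.002, -0.002, 0.03, 0], [0.5, -0.002, -0.002, 0.06, 0], [0.5, -0.002, -0.002, 0.09, 0], [0.5, -0.002, -0.002, 0.112, 0], [0.5, -0.002, -0.002, 0.112, 0], [0.7, -0.002, -0.002, 0.112, 0], [1, -0.002, -0.002, 0.112, 0], [1, -0.002, -0.002, 0.112, 0]]]' --squeeze 40

```text
time_s: 8.97
tcp_pos: [0.4036, -0.2927, 0.0653]
eef_rot: [-179.9, 0.1, -153.3]
contact_force: [0.8, -0.1, -0.3]
gripper_width: 0.0294
gripper_force: 0.0
```

play_rows --rows '[[[1, 0, 0, 0, 0], [1, 0, 0, 0, 0], [1, 0, 0, 0, 0], [1, 0, 0, 0, 0], [1, 0, 0, 0, 0], [1, 0, 0, -0.005, 0], [1, 0, 0, -0.01, 0], [1, 0, 0, -0.02, 0]]]'

```text
time_s: 9.63
tcp_pos: [0.4022, -0.2923, 0.0738]
eef_rot: [179.9, -0.0, -153.3]
contact_force: [0.1, -0.5, -2.0]
gripper_width: 0.0114
gripper_force: 40.0
```

play_rows --rows '[[[1, 0, 0, -0.03, 0], [1, 0, 0, -0.07, 0], [1, 0, 0, -0.12, 0], [1, 0, 0, -0.18, 0], [1, 0, 0, -0.25, 0], [1, 0, 0, -0.32, 0], [1, 0, 0, -0.39, 0], [1, 0, 0, -0.46, 0]]]'

```text
time_s: 10.3
tcp_pos: [0.402, -0.2923, 0.3062]
eef_rot: [-180.0, 0.0, -153.3]
contact_force: [0.8, 0.1, -1.4]
gripper_width: 0.0119
gripper_force: 40.0
```

```bash
python3 - <<'E'
from h import *
s=r.get_state(); print(s["gripper_width"],s["contact_force"])
rel(.42,-.05,.30,-120)
E
```

```text
0.011857518589411661 [ 0.81238659  0.06950392 -1.3623458 ]
at [ 0.402  -0.2923  0.3062] -153.29 shares [-0.2499  0.4167  0.0124] turn -0.3873 norm mm 243.00162365862786
```

play_rows --rows '[[[1, -0.02, 0.04, 0, -0.06], [1, -0.05, 0.09, 0, -0.13], [1, -0.08, 0.14, 0, -0.2], [1, -0.11, 0.19, 0, -0.28], [1, -0.15, 0.25, 0, -0.36], [1, -0.19, 0.31, 0, -0.44], [1, -0.22, 0.37, 0, -0.52], [1, -0.25, 0.417, 0, -0.58]]]'

```text
time_s: 10.97
tcp_pos: [0.4199, -0.0482, 0.3045]
eef_rot: [-180.0, 0.0, -103.1]
contact_force: [0.8, -1.3, -1.4]
gripper_width: 0.0119
gripper_force: 40.0
```

```bash
python3 - <<'E'
from h import *
rel(.43,.15,.30,-50)
E
```

```text
at [ 0.4199 -0.0482  0.3045] -103.05 shares [-0.3907  0.0697  0.0089] turn -0.6173 norm mm 198.4890042055532
```

play_rows --rows '[[[1, -0.05, 0.01, 0, -0.08], [1, -0.1, 0.02, 0, -0.16], [1, -0.15, 0.03, 0, -0.24], [1, -0.2, 0.04, 0, -0.32], [1, -0.25, 0.05, 0, -0.4], [1, -0.3, 0.055, 0, -0.48], [1, -0.35, 0.06, 0, -0.56], [1, -0.39, 0.07, 0, -0.62]]]'

```text
time_s: 11.63
tcp_pos: [0.4319, 0.1493, 0.3042]
eef_rot: [-180.0, 0.0, -49.8]
contact_force: [-0.1, 0.1, -1.3]
gripper_width: 0.0118
gripper_force: 40.0
```

```bash
python3 - <<'E'
from h import *
rel(.53,.24,.28,5)
E
```

```text
at [0.4319 0.1493 0.3042] -49.76 shares [-0.0117 -0.2669  0.0484] turn -0.6372 norm mm 135.77043320685294
```

play_rows --rows '[[[1, 0, -0.04, 0, -0.08], [1, 0, -0.08, 0, -0.16], [1, 0, -0.12, 0, -0.24], [1, 0, -0.16, 0, -0.32], [1, -0.005, -0.2, 0.01, -0.4], [1, -0.01, -0.24, 0.02, -0.48], [1, -0.012, -0.267, 0.03, -0.56], [1, -0.012, -0.267, 0.04, -0.64]]]'

```text
time_s: 12.3
tcp_pos: [0.5318, 0.2393, 0.2829]
eef_rot: [180.0, 0.1, 5.2]
contact_force: [0.3, -1.0, -2.1]
gripper_width: 0.0119
gripper_force: 40.0
```

```bash
python3 - <<'E'
from h import *
rel(.5502,.2392,.20,21.4)
E
```

```text
at [0.5318 0.2393 0.2829] 5.21 shares [0.0367 0.0036 0.1657] turn -0.1884 norm mm 84.87280982106792
```

play_rows --rows '[[[1, 0.01, 0, 0.02, -0.06], [1, 0.02, 0, 0.05, -0.12], [1, 0.03, 0.002, 0.08, -0.16], [1, 0.037, 0.003, 0.11, -0.188], [1, 0.037, 0.003, 0.14, -0.188], [1, 0.037, 0.003, 0.165, -0.188], [1, 0.037, 0.003, 0.165, -0.188], [1, 0.037, 0.003, 0.165, -0.188]]]'

```text
time_s: 12.97
tcp_pos: [0.5489, 0.2377, 0.2013]
eef_rot: [180.0, 0.1, 21.0]
contact_force: [-0.7, 0.9, -1.1]
gripper_width: 0.0116
gripper_force: 40.0
```

```bash
python3 - <<'E'
from h import *
k=K("wrist"); np.save("kw3.npy",np.array([*k[:3],*k[3].ravel()])); im=cap("wrist","w3"); s=cap("scene","s3")
uv=proj("scene",(.55,.24,.12)).astype(int);x,y=uv[0]-70,max(uv[1]-60,0);print(x,y)
c=cv2.resize(s[y:y+100,x:x+140,::-1],(560,400),interpolation=cv2.INTER_CUBIC)
w=cv2.resize(im[50:250,160:480,::-1],(640,400)) 
o=np.zeros((600,800,3),np.uint8); o[:300,:420]=cv2.resize(c,(420,300)); o[300:600,:480]=cv2.resize(w,(480,300)); cv2.imwrite("pics/v3.png",o)
st=r.get_state();print(st["tcp_pos"],st["eef_rot"][2])
E
```

```text
201 74
[0.54957983 0.23823758 0.20266685] 21.019966080143575
```

View pics/v3.png

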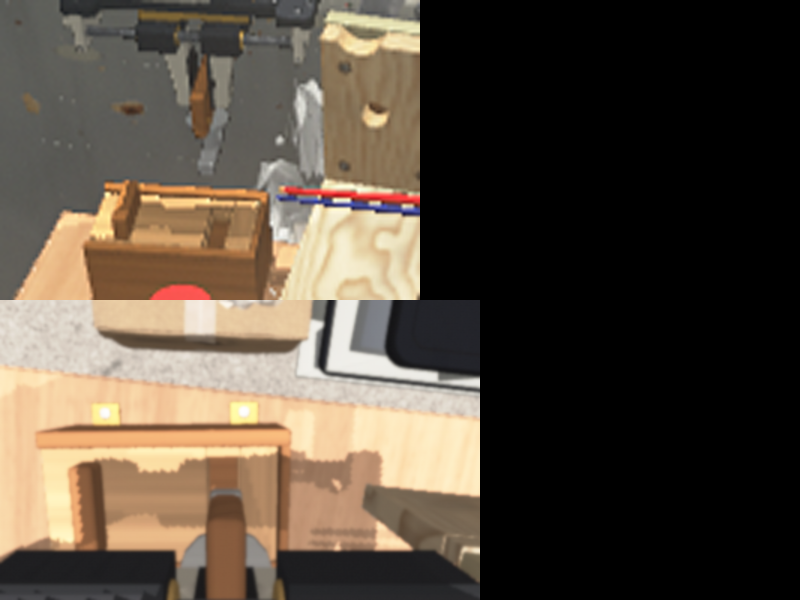

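```bash
python3 - <<'E'
from h import *
a=np.load("kw3.npy"); k=(a[0],a[1],a[2],a[3:].reshape(4,4)); im=cv2.imread("pics/w3.png")
c=cv2.resize(im[130:215,250:370],(800,567),interpolation=cv2.INTER_CUBIC); cv2.imwrite("pics/w3c.png",c)
for z,p in((.068,(.5502,.2392)),(.058,(.5502,.2392))): 
    u=np.array([.365,-.931]);v=np.array([.931,.365])
    for sx in(-1,1): print(z,(proj("wrist",(*(np.array(p)+sx*.01*u+.03*v),z),k)-[250,130])*6.667)
    print("mid",(proj("wrist",(*(np.array(p)+.02*v),z),k)-[250,130])*6.667)
E
```

```text
0.068 [317.22700852 157.21908779]
0.068 [464.88851248 156.15529529]
mid [391.67393212 230.02618548]
0.058 [319.99962354 148.61069226]
0.058 [462.89446053 147.57979388]
mid [392.04045231 219.1578098 ]
```

View pics/w3c.png

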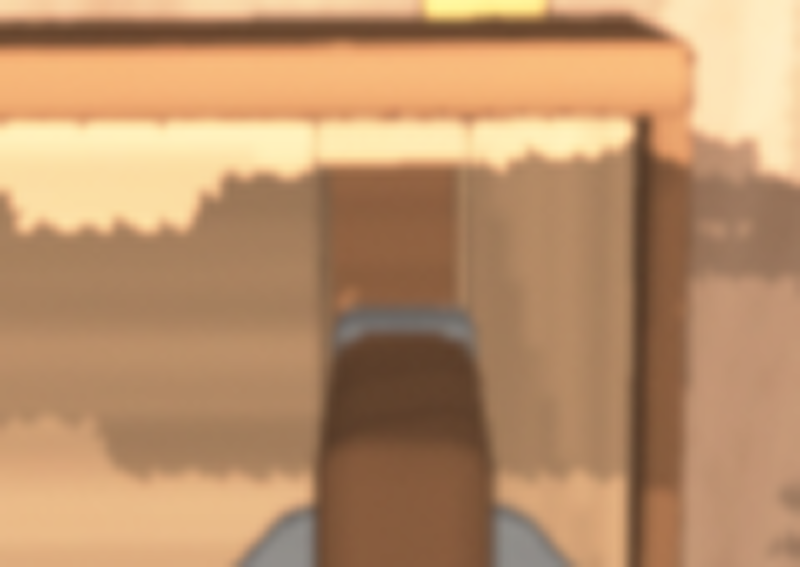

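```bash
python3 - <<'E'
from h import *
a=np.load("kw3.npy"); k=(a[0],a[1],a[2],a[3:].reshape(4,4)); 
u=np.array([.365,-.931]);v=np.array([.931,.365]); L=np.array([.5502,.2392])
R=lambda p,z:ray("wrist",(250+p[0]/6.667,130+p[1]/6.667),z,k)[:2]
tcp=np.array([.5493,.2382])
for n,p,z in(("slot far edge",(393,165),.068),("slot near",(393,230),.068),("head end L",(337,312),.158),("head end R",(472,312),.158),("head end L b",(337,312),.146),("head end R b",(472,312),.146),("wing topL",(318,450),.23),("wing top R",(490,450),.23)):
    d=R(p,z)-L; t=R(p,z)-tcp; print(n,"rel lock mm",(1e3*d@u).round(2),(1e3*d@v).round(2)," rel tcp",(1e3*t@u).round(2),(1e3*t@v).round(2))
rel(.5502,.2392,.17,21.4)
E
```

```text
slot far edge rel lock mm 0.25 28.87  rel tcp -0.35 30.08
slot near rel lock mm 0.18 20.0  rel tcp -0.42 21.2
head end L rel lock mm -4.69 26.07  rel tcp -5.29 27.27
head end R rel lock mm 8.17 25.98  rel tcp 7.56 27.18
head end L b rel lock mm -5.08 23.75  rel tcp -5.69 24.95
head end R b rel lock mm 8.54 23.65  rel tcp 7.94 24.86
wing topL rel lock mm -3.64 31.29  rel tcp -4.24 32.49
wing top R rel lock mm 7.04 31.21  rel tcp 6.44 32.42
at [0.5496 0.2382 0.2027] 21.02 shares [ 0.0018 -0.0014  0.0653] turn -0.0044 norm mm 32.68690404373119
```

play_rows --rows '[[[1, -0.001, -0.002, 0.01, -0.002], [1, -0.002, -0.003, 0.03, -0.004], [1, -0.002, -0.003, 0.05, -0.004], [1, -0.002, -0.003, 0.07, -0.004], [1, -0.002, -0.003, 0.09, -0.004], [1, -0.002, -0.003, 0.11, -0.004], [1, -0.002, -0.003, 0.12, -0.004], [1, -0.002, -0.003, 0.12, -0.004]]]'

```text
time_s: 13.73
tcp_pos: [0.5469, 0.2385, 0.1396]
eef_rot: [180.0, 0.2, 21.3]
contact_force: [0.1, 0.2, -1.3]
gripper_width: 0.0122
gripper_force: 40.0
```

```bash
python3 - <<'E'
from h import *
k=K("wrist"); im=cap("wrist","w4"); s=cap("scene","s4")
c=cv2.resize(im[110:215,240:380,::-1],(400,300),interpolation=cv2.INTER_CUBIC)
w=cv2.resize(s[80:200,180:340,::-1],(400,300),interpolation=cv2.INTER_CUBIC)
cv2.imwrite("pics/v4.png",np.hstack([c,w])); rel(.5502,.2392,.12,21.4)
E
```

```text
at [0.5478 0.239  0.1414] 21.36 shares [0.0046 0.0015 0.0429] turn -0.0005 norm mm 21.571311540337685
```

View pics/v4.png

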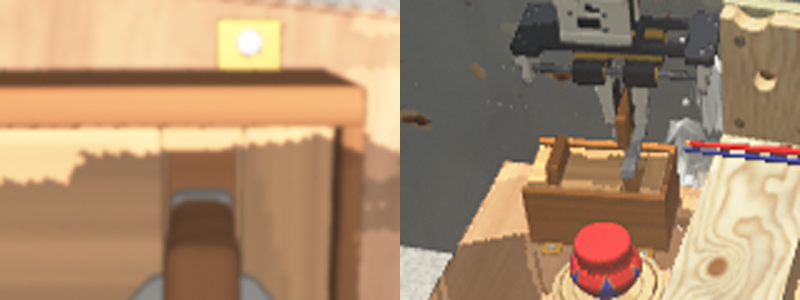

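The key head (170–234) is centred over the slot (164–238) in box x. Next I'll check the fit along y.

```bash
python3 - <<'E'
from h import *
L=np.array([.5502,.2392]);v=np.array([.931,.365]);u=np.array([.365,-.931])
R=lambda p,z:(ray("wrist",(240+p[0]/2.857,110+p[1]/2.857),z)[:2]-L)
for n,p,z in(("slot",(201,151),.068),("head top",(202,190),.097),("head bot",(202,190),.085)): print(n,1e3*R(p,z)@v,1e3*R(p,z)@u)
s=r.get_state();print(s["tcp_pos"],s["contact_force"])
E
```

```text
slot 30.053892467130638 -0.33882854839080956
head top 25.58384563258618 -0.10035444310141273
head bot 23.28768041757931 -0.09749739937969437
[0.54779094 0.23904935 0.14143584] [ 1.38556726  1.13626136 -1.48155464]
```

play_rows --rows '[[[1, 0, 0, 0.012, 0], [1, 0, 0, 0.024, 0], [1, 0, 0, 0.036, 0], [1, 0, 0, 0.048, 0], [1, 0, 0, 0.06, 0], [1, 0, 0, 0.07, 0], [1, 0, 0, 0.08, 0], [1, 0, 0, 0.08, 0]]]'

```text
time_s: 14.5
tcp_pos: [0.5471, 0.2386, 0.1002]
eef_rot: [180.0, 0.1, 21.3]
contact_force: [0.3, 0.2, -0.5]
gripper_width: 0.0115
gripper_force: 40.0
```

play_rows --rows '[[[1, 0, 0, 0.005, 0], [1, 0, 0, 0.01, 0], [1, 0, 0, 0.015, 0], [1, 0, 0, 0.02, 0], [1, 0, 0, 0.024, 0], [1, 0, 0, 0.027, 0], [1, 0, 0, 0.029, 0], [1, 0, 0, 0.029, 0]]]'

```text
time_s: 15.17
tcp_pos: [0.5477, 0.239, 0.0876]
eef_rot: [180.0, -0.0, 21.4]
contact_force: [-0.5, -1.2, 3.3]
gripper_width: 0.0116
gripper_force: 40.0
```

play_rows --rows '[[[1, 0, 0, 0, -0.06], [1, 0, 0, 0, -0.14], [1, 0, 0, 0, -0.22], [1, 0, 0.001, 0, -0.3], [1, -0.001, 0.001, 0, -0.38], [1, -0.001, 0.001, 0, -0.46], [1, -0.001, 0.001, 0, -0.54], [1, -0.001, 0.001, 0, -0.6]]]'

```text
time_s: 15.83
tcp_pos: [0.5479, 0.2387, 0.0876]
eef_rot: [180.0, -0.1, 73.3]
contact_force: [1.1, 0.1, 0.8]
gripper_width: 0.0115
gripper_force: 40.0
```

play_rows --rows '[[[1, 0, 0, 0, -0.07], [1, 0, 0, 0, -0.14], [1, 0, 0, 0, -0.21], [1, 0, 0, 0, -0.28], [1, 0, 0, 0, -0.36], [1, 0, 0, 0, -0.42], [1, 0, 0, 0, -0.447], [1, 0, 0, 0, -0.447]]]'

```text
time_s: 16.5
tcp_pos: [0.5479, 0.2387, 0.0876]
eef_rot: [179.9, -0.0, 111.5]
contact_force: [0.1, 0.7, 1.6]
gripper_width: 0.012
gripper_force: 40.0
```

```bash
python3 - <<'E'
from h import *
s=r.get_state();print(s["tcp_pos"],s["eef_rot"],s["contact_force"],s["moment"],s["joints"][5])
E
```

```text
[0.54787293 0.23870805 0.08758897] [ 1.79928157e+02 -7.94088146e-03  1.11459279e+02] [0.12587136 0.73139824 1.63023709] [-0.08314533 -0.14326776 -0.00667537] 159.16943733198613
```

play_rows --rows '[[[0.7, 0, 0, 0, 0], [0.5, 0, 0, 0, 0], [0.5, 0, 0, 0, 0], [0.5, 0, 0, 0, 0], [0.5, 0, 0, 0, 0], [0.5, 0, 0, -0.02, 0], [0.5, 0, 0, -0.05, 0], [0.5, 0, 0, -0.09, 0]]]'

```text
time_s: 17.17
tcp_pos: [0.5467, 0.2379, 0.1319]
eef_rot: [-179.9, 0.0, 111.3]
contact_force: [0.1, 0.7, 0.8]
gripper_width: 0.0436
gripper_force: 0.0
```

play_rows --rows '[[[0.5, 0, 0, -0.04, 0], [0.5, 0, 0, -0.1, 0], [0.5, 0, 0, -0.16, 0], [0.5, 0, 0, -0.22, 0], [0.5, 0, 0, -0.26, 0], [0.5, 0, 0, -0.26, 0], [0.5, 0, 0, -0.26, 0], [0.5, 0, 0, -0.26, 0]]]'

```text
time_s: 17.83
tcp_pos: [0.5469, 0.2382, 0.2619]
eef_rot: [-180.0, -0.0, 111.3]
contact_force: [0.0, 0.3, -0.6]
gripper_width: 0.0434
gripper_force: 0.0
```

```bash
python3 - <<'E'
from h import *
im=cap("top","t5"); s=cap("scene","s5"); w=cap("wrist","w5")
a=cv2.resize(s[100:220,180:340,::-1],(400,300),interpolation=cv2.INTER_CUBIC)
b=cv2.resize(im[130:205,185:285,::-1],(400,300),interpolation=cv2.INTER_CUBIC)
c=cv2.resize(w[:,:,::-1],(480,300)); o=np.zeros((600,800,3),np.uint8);o[:300]=np.hstack([a,b]);o[300:,:480]=c; cv2.imwrite("pics/v5.png",o)
E
```

```text
(no output)
```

View pics/v5.png

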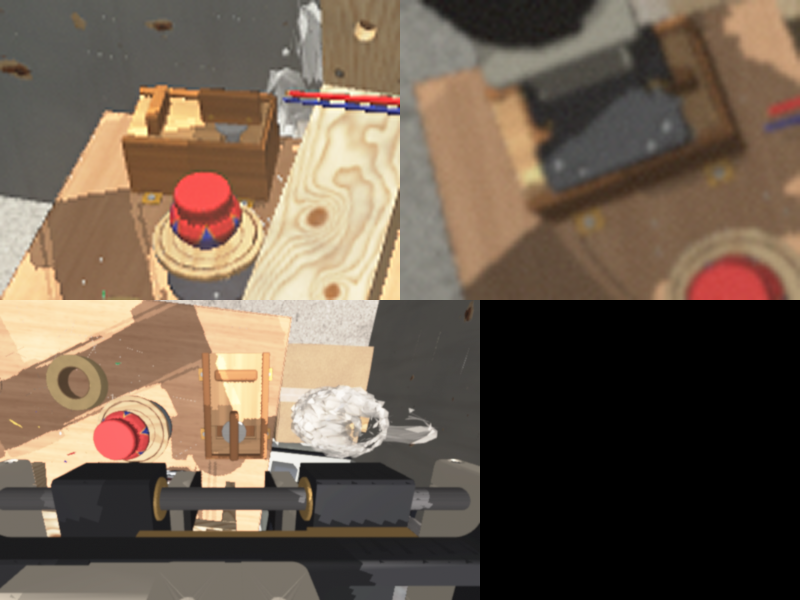

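The lid is shut. The key stands upright at (233,435) in the lower panel, with its wing along the box's length and its collar on the lid. The red jar is undisturbed, so I'm handing the job in.

```bash
python3 -c "
from plant import r
print(r.close_job())"
```

```text
the job is handed in; nothing more can be done
None
```

The job is handed in at about 18 s: the lid is pushed shut to its stop, the T-key is in the slot with its collar on the lid and turned a quarter turn, and the gripper is clear; the last pictures showed the key upright and the red jar in place, but I did not check the green and bare jars again.

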